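# Push the bead case home into the corner of the bench rail

### The arm

A 7-joint arm with a two-finger parallel gripper is mounted at the origin on the work surface. World frame = base frame: x ahead of the robot, y to its left, z up, the work surface at z = 0. Lengths are in m, angles in rad, forces in N, time in s.
With the tool pointing down it reaches from about 0.425 to 0.925 m from the base axis. Payload 6.8 kg.
Tool frame: the origin (TCP) lies at the very end of the fingers, on their centre line; the grasp point (between the pads) lies 19 mm behind it (grip_point_offset is the distance from the TCP to the grasp point, in m); z points along the fingers, y is the line along which they close (so a half turn about z gives the same grasp; the last joint's range is limited). The gripper opens to 85 mm and grips with 20 to 120 N. Pads are 22 mm wide; open, the fingers measure 114 mm over their backs; the gripper's body (76 mm by 85 mm) begins 54 mm behind the grasp point. The pads swing forward as they close: fully open they stand 13 mm farther back than shut.
Start: joints at [-1.227, 0.477, 0.022, 1.555, -0.011, 1.109, -0.083], TCP at [0.295, 0.607, 0.231] pointing down, gripper open.
Joint ranges: [-2.96, 2.96], [-0.34, 2.1], [-1.41, 1.46], [0.24, 2.44], [-1.37, 4.51], [0.17, 1.92], [-2.96, 2.96]. Speed limits (rad/s): [2.39, 2.39, 3.14, 3.14, 3.14, 3.14, 3.14].

### API

Orientations are given as a unit quaternion [w, x, y, z].
In Python, from station import * gives the robot as it stands.
- The arm moves only by the tool carry_out, never from a script. Its argument "rows" is text: rows parted by semicolons, each of 4 numbers parted by spaces: the shift along the world's x, y, z in mm, then the turn about the world's z in degrees. In form: dx dy dz yaw; .... A call has 1 to 10 rows; each row shifts and turns the commanded pose from where the row before left it; what a row does not reach is not made up. A row lasts 1/8 s, in which the tool goes at most 62.5 mm and 10.7 degrees, less where a joint would pass 70% of its speed; a pose out of reach is approached as far as the arm can. A call is refused whole if a number of a shift passes 62.5 or a number of a turn 10.7, either way. A call with a gripper value outside its range is refused whole. "claw" is the finger opening in mm, from 0 to 85.4, set as the call begins (left out, the last holds). The fingers move at their own pace and stop on an object; "force" is the grip in N (left out, the last holds). Time passes only in rows, so rows that do not move let the fingers close. It gives the time, the measured TCP pose, the force, the opening and the grip force at its end, in the units of the state.
- get_obs(): the state, without advancing time (a new reading comes with each control period).
- read_camera(name): name is "scene" or "top" or "wrist"; returns a dict with "img" (480x640x3 uint8, blue, green, red), "fov_y" (degrees; the focal length in pixels is half the picture's height over the tangent of half this angle, whatever the lens; pixels are square), "cx", "cy" (the principal point, pixels), "world_to_cam" (4x4, takes a point from world to camera coordinates). Camera axes: x right, y up, looking along -z (the intrinsics and any distortion apply to the point x, -y, -z); pixel columns grow to the right and rows downward; lengths in m; the calibration is good to about 2 mm. A picture is of the moment at which its call begins. There is no depth.
- hand_in(): hands the job in; it is judged then, once.
Trained networks look in the newest picture that a camera, given by its name, has taken for a name from the list of things; names that differ only in an ending like _2 or _b are one class to them, and where a whole thing is asked for, a point or a joint stands for the part that bears it (a point fixed in the world has none). Each returns a list of dicts, best first, with "confidence" (0 to 1); they miss things now and then, are a little off and sometimes report something else, mostly with a low value. They report only what shows in the picture. A call takes as long as a camera call.
- recognise(camera, thing): "centre" ([column, row] in pixels, amid what is visible of it).
- outline_of(camera, thing): "pixels" (480x640 bool, what is visible of it) and "centre" ([column, row] in pixels, amid what is visible of it).
- place_of(camera, thing): "centre" ([column, row] in pixels: a listed point, or the origin of a listed thing).
The state is a dict: "t": time; "q": joint angles; "joint_vel": joint speeds; "joint_torque": joint torques, N m; "eef_pos": TCP position; "tool_rot": TCP orientation; "contact_force": force on the tool from outside, world axes, zero at the start; "torque": the same for the moment, N m; "gripper_width": opening from 0.0 (shut) to 1.0 (fully open); "grasp_force": force on a finger pad.
Only numpy, scipy, OpenCV 4.12 (cv2) and the standard library are available. Lean on these libraries where they do the work, as an engineer would, in place of code of your own. Each camera call takes 0.05 s, during which the arm holds its last target. There are 200 camera calls.

### The job

Put the flat clear bead case back in its place on the beading bench by pushing it along the table with the fingertips: one long side flush along the wooden rail and one end butted against the wooden end block that stands at one end of the rail. Do not lift or tip the case, leave the tin, jars, bowl, spool and pliers where they are, and finish with the hand clear.

Things in the scene. Friction and masses are not known exactly. Their poses are not given: they have to be found in the camera images.
- case: Closed flat clear plastic compartment case of beads, 100 mm (its x) by 160 mm (its y) by 35 mm high, 0.25 to 0.5 kg, loose on the robot's side of the rail; upright sides, too wide to grip. Origin: centre of its underside, z up. It slides under about 1 to 7 N and turns when pushed off centre. Either long side may go to the rail.
- rail: Plain wooden rail fixed to the table, 20 mm thick (its x), 500 mm long (its y), 30 mm high, running roughly across in front of the robot, turned up to 0.2 rad. Origin: centre of its underside. Its -x face, 10 mm from the origin, looks towards the robot and is the one the case goes against.
- end_block: Plain wooden block fixed to the table, 90 mm (its x) by 22 mm (its y) by 30 mm high, square to the rail and touching its robot-side face 230 mm from the rail's middle, at the left (+y) or right (-y) end: this differs from run to run. Origin: centre of its underside; axes parallel to the rail's. The case goes against its side that faces the rail's middle.
- tin: Bystander: round aluminium tin, 56 mm across, 40 mm high, loose, standing in front of the end of the rail that has no end block. Origin: centre of its underside.
- jar: Bystander: lidded glass jar, 64 mm across, 75 mm high, loose, on the far side of the rail. Origin: centre of its underside.
- bowl: Bystander: white ceramic bowl, 80 mm across, 40 mm high, loose, on the far side of the rail. Origin: centre of its underside.
- tall_jar: Bystander: lidded glass jar, 76 mm across, 100 mm high, loose, on the right of the work. Origin: centre of its underside.
- spool: Bystander: black spool of copper wire, standing, 60 mm across, 40 mm high, loose, to one side of the work. Origin: centre of its underside.
- pliers: Bystander: small pliers lying flat, about 140 mm long (its x) by 54 mm by 13 mm high, loose, to one side of the work. Origin: between the handles near the pivot, on the table.

How it is judged:
By the outcome, as a careful person would: the job done as asked, in the order asked, and still so for the second after the job is handed in, with the robot touching nothing.
It also fails if it takes over 64 s, if anything falls off the work surface, if the arm or the gripper's body presses on something with over 40 N, if the wrist force passes 120 N, or if a joint passes its speed limit or range.

## Working session

There is one attempt and no reset: what is moved stays moved. The work goes in short steps, Python scripts to look and compute and a tool call to move; the robot and the scene stay as the last step left them, time stands still between calls to the robot, and variables do not carry over. Pictures are saved under pics/ and viewed, at most 10 in all, crops included, and the job is handed in when it is done.

Besides the shell and the picture viewer there is one more tool, called after "Emit:" as name(argument=value, ...) on one line, values as JSON. carry_out: Moves the arm, as the interface text tells. Its arguments: {"type":"object","properties":{"rows":{"type":"string"},"claw":{"type":"number"},"force":{"type":"number"}},"required":["rows"]}

```bash
ls; mkdir -p pics; cat > h.py <<'E'
from station import *
import numpy as np, cv2
def ray(c,px,z):
    f=240/np.tan(np.radians(c["fov_y"])/2); M=np.linalg.inv(np.array(c["world_to_cam"]))
    d=M[:3,:3]@np.array([(px[0]-c["cx"])/f,-(px[1]-c["cy"])/f,-1]); o=M[:3,3]
    return (o+d*(z-o[2])/d[2])
E
python3 - <<'E'
from h import *
o=get_obs(); print(o["t"],o["eef_pos"],o["tool_rot"],o["gripper_width"])
for n in ["top","scene"]:
    c=read_camera(n); cv2.imwrite(f"pics/{n}0.png",c["img"]); print({k:v for k,v in c.items() if k!="img"})
    for t,h in dict(case=.0175,rail=.015,end_block=.015,tin=.02,jar=.0375,bowl=.02,tall_jar=.05,spool=.02,pliers=.006).items():
        for r in outline_of(n,t)[:1]: 
            p=r["pixels"].astype(np.uint8); print(n,t,round(r["confidence"],2),np.round(r["centre"]),ray(c,r["centre"],h)[:2].round(3))
            if t in("case","rail","end_block"):
                b=cv2.boxPoints(cv2.minAreaRect(cv2.findNonZero(p))); print([ray(c,q,2*h)[:2].round(3).tolist() for q in b])
        for r in place_of(n,t)[:1]: print("   place",ray(c,r["centre"],0)[:2].round(3))
E
```

```text
pics
0.0 [0.29444455 0.60671471 0.23031258] [-1.50856249e-04  2.23983928e-01  9.74592394e-01 -9.17957966e-04] 0.997452560656433
{'fov_y': 52.97228781596014, 'cx': 324.4773629801027, 'cy': 239.4807051401373, 'world_to_cam': array([[ 0.01439486, -0.99980623,  0.01342693, -0.09136724],
       [ 0.98120104,  0.016709  ,  0.19226371, -0.57920169],
       [-0.1924508 ,  0.0104069 ,  0.98125144, -1.02482242],
       [ 0.        ,  0.        ,  0.        ,  1.        ]])}
top case 0.43 [288. 217.] [0.641 0.004]
[[0.655, 0.251], [0.681, 0.249], [0.617, -0.24], [0.592, -0.236]]
   place [0.473 0.08 ]
top rail 0.79 [284. 216.] [0.643 0.012]
[[0.657, 0.255], [0.684, 0.253], [0.619, -0.243], [0.592, -0.239]]
   place [0.635 0.01 ]
top end_block 0.68 [382. 256.] [ 0.552 -0.217]
[[0.509, -0.194], [0.602, -0.207], [0.599, -0.232], [0.506, -0.22]]
   place [ 0.556 -0.213]
top tin 0.71 [186. 225.] [0.618 0.24 ]
   place [0.614 0.243]
top jar 0.75 [350. 176.] [ 0.737 -0.141]
   place [ 0.74 -0.14]
top bowl 0.73 [260. 176.] [0.739 0.072]
   place [0.734 0.071]
top tall_jar 0.68 [524. 303.] [ 0.445 -0.52
[... 609 characters left out ...]
   place [0.463 0.088]
scene rail 0.66 [366. 246.] [0.636 0.002]
[[0.592, -0.24], [0.661, 0.262], [0.71, 0.236], [0.639, -0.253]]
   place [0.634 0.017]
scene end_block 0.72 [282. 252.] [ 0.544 -0.203]
[[0.512, -0.225], [0.508, -0.196], [0.598, -0.21], [0.601, -0.237]]
   place [ 0.559 -0.223]
scene tin 0.67 [430. 209.] [0.606 0.238]
   place [0.608 0.24 ]
scene jar 0.77 [343. 284.] [ 0.736 -0.134]
   place [ 0.733 -0.134]
scene bowl 0.82 [412. 256.] [0.728 0.083]
   place [0.736 0.079]
scene tall_jar 0.78 [149. 263.] [ 0.445 -0.521]
   place [ 0.445 -0.525]
scene spool 0.7 [199. 250.] [ 0.433 -0.387]
   place [ 0.436 -0.385]
scene pliers 0.71 [438. 168.] [0.455 0.387]
   place [0.447 0.399]
```

View pics/top0.png

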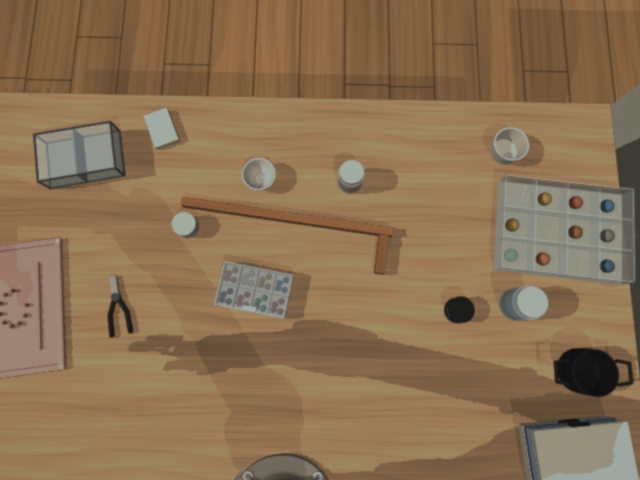

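View pics/scene0.png

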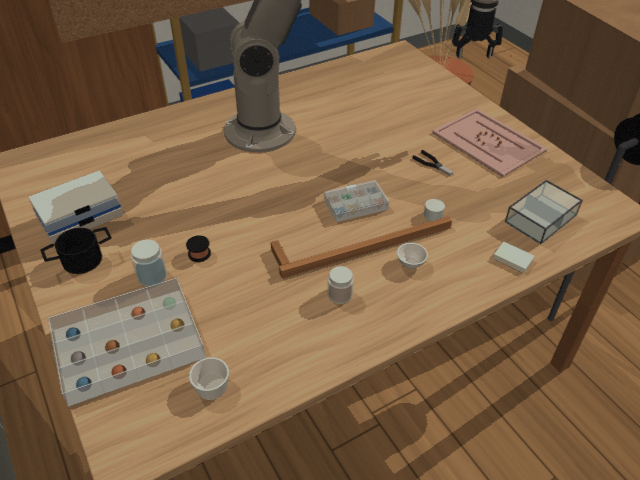

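```bash
python3 - <<'E'
from h import *
c=read_camera("top")
for r in outline_of("top","case"):
    p=r["pixels"].astype(np.uint8); b=cv2.boxPoints(cv2.minAreaRect(cv2.findNonZero(p)))
    print(r["confidence"],b.round().tolist(),[ray(c,q,.035)[:2].round(3).tolist() for q in b])
E
```

```text
0.81 [[213.0, 304.0], [222.0, 260.0], [294.0, 274.0], [285.0, 319.0]] [[0.434, 0.163], [0.534, 0.149], [0.504, -0.014], [0.405, 0.003]]
```

The top view shows the rail from (183,202) to (392,232), and the end block at its right end, around (382,255). The case is at about (254,290), on the robot's side of the rail. The tin is at (184,224), near the rail's free end. I'll refine the poses by fitting silhouettes.

```bash
cat >> h.py <<'E'
from scipy.optimize import minimize
def proj(c,P):
    f=240/np.tan(np.radians(c["fov_y"])/2); W=np.array(c["world_to_cam"]); p=P@W[:3,:3].T+W[:3,3]
    return np.c_[c["cx"]+f*p[:,0]/-p[:,2], c["cy"]-f*p[:,1]/-p[:,2]]
def boxpts(x,y,a,sx,sy,sz):
    L=np.array([[i*sx/2,j*sy/2,k] for i in(-1,1) for j in(-1,1) for k in(0,sz)]); R=np.array([[np.cos(a),-np.sin(a)],[np.sin(a),np.cos(a)]])
    return np.c_[L[:,:2]@R.T+[x,y],L[:,2]]
def fit(views,x0,parts):
    "views: (cam,mask); parts: (dx,dy,sx,sy,sz) in the body frame"
    def cost(v):
        x,y,a=v[0],v[1],v[2]; s=0
        for c,m in views:
            S=np.zeros((960,1280),np.uint8)
            for dx,dy,*d in parts:
                q=proj(c,boxpts(x+dx*np.cos(a)-dy*np.sin(a),y+dx*np.sin(a)+dy*np.cos(a),a,*d))*2+.5
                cv2.fillConvexPoly(S,np.round(cv2.convexHull(q.astype(np.float32))*16).astype(np.int32),255,cv2.LINE_AA,4)
            S=S/255.; M=cv2.resize(m.astype(np.float32),(1280,960)); s+=np.abs(S-M).sum()/M.sum()
        return s
    x0=np.array(x0); sim=np.vstack([x0,x0+[.008,0,0],x0+[0,.008,0],x0+[0,0,.05]])
    r=minimize(cost,x0,method="Nelder-Mead",options=dict(initial_simplex=sim,xatol=1e-4,fatol=1e-4)); return r.x,r.fun
def mask(n,t,near=None):
    c=read_camera(n); L=[r for r in outline_of(n,t) if r["confidence"]>.3]
    if near is not None: 
        p=proj(c,np.array([near]))[0]; L=[r for r in L if np.hypot(*(r["centre"]-p))<40]
    return (c,L[0]["pixels"]) if L else None
CASE=[(0,0,.1,.16,.035)]
def find_case(x0,cams=("top","scene")):
    V=[v for v in (mask(n,"case",[x0[0],x0[1],.017]) for n in cams) if v]
    for v in V: print(" one",v[1].sum(),*[np.round(q,4) for q in fit([v],x0,CASE)])
    return fit(V,x0,CASE)
def to_rail(case,rail):
    a=rail[2]; d=np.array(case[:2])-rail[:2]; return np.array([[np.cos(a),np.sin(a)],[-np.sin(a),np.cos(a)]])@d, case[2]-a
E
python3 - <<'E'
from h import *
k=find_case([.467,.08,-.18]); print("case",k)
for n in ("top","scene",None):
    V=[];
    for m in ("top","scene"):
        if n in(None,m):
            c,a=mask(m,"rail"); _,b=mask(m,"end_block"); V.append((c,a|b))
    r=fit(V,[.637,.008,-.131],[(0,0,.02,.5,.03),(-.055,-.23,.09,.022,.03)]); print("rail",n,r, to_rail(k[0],r[0]))
E
```

```text
one 3222 [ 0.4692  0.0761 -0.1805] 0.0382
 one 1903 [ 0.4668  0.0777 -0.1833] 0.0312
case (array([ 0.46850768,  0.07670113, -0.18387781]), np.float64(0.08211006865897912))
rail top (array([ 0.64089923,  0.00624255, -0.13133475]), np.float64(0.12412173202614378)) (array([-0.18013399,  0.04727582]), np.float64(-0.052543055264873406))
rail scene (array([ 0.63840567,  0.00826901, -0.13620273]), np.float64(0.09562759164200271)) (array([-0.17761636,  0.04472926]), np.float64(-0.047675085088514535))
rail None (array([ 0.64033719,  0.00653147, -0.13453339]), np.float64(0.2408855322669393)) (array([-0.17968857,  0.04648847]), np.float64(-0.0493444229402728))
```

Emit:
carry_out(rows="0 -60 0 4; 0 -60 0 5; 0 -60 0 5; 20 -60 0 4.4; 20 -60 0 0; 20 -60 0 0; 20 -60 0 0; 20 -60 0 0", claw=70)

```text
t: 4.0
eef_pos: [0.3941, 0.129, 0.2318]
tool_rot: [0.001, 0.065, 0.998, 0.001]
contact_force: [1.3, 0.1, 1.0]
gripper_width: 0.818
grasp_force: 0.0
```

Emit:
carry_out(rows="2 -14 -40 0; 0 0 -45 0; 0 0 -45 0; 0 0 -45 0; 0 0 0 0")

```text
t: 4.62
eef_pos: [0.3934, 0.1158, 0.0544]
tool_rot: [-0.003, 0.065, 0.998, -0.002]
contact_force: [-0.4, -0.6, -0.2]
gripper_width: 0.82
grasp_force: 0.0
```

Emit:
carry_out(rows="2 -12 -10 0; 0 0 -20 0; 0 0 -19 0; 0 0 0 0")

```text
t: 5.12
eef_pos: [0.3981, 0.1051, 0.0083]
tool_rot: [0.0, 0.065, 0.998, 0.0]
contact_force: [0.1, 0.3, 0.5]
gripper_width: 0.816
grasp_force: 0.0
```

Emit:
carry_out(rows="8 -1 0 0; 8 -1 0 0; 10 -1.3 0 0; 10 -1.3 0 0; 10 -1.3 0 0; 10 -1.3 0 0; 10 -1.3 0 0; 10 -1.3 0 0; 8 -1.1 0 0; 0 0 0 0")

```text
t: 6.38
eef_pos: [0.4834, 0.0938, 0.0075]
tool_rot: [0.001, 0.066, 0.998, 0.0]
contact_force: [-0.6, -0.5, -0.2]
gripper_width: 0.823
grasp_force: 0.0
```

```bash
cat > s.py <<'E'
from h import *; import sys
R=np.array([.6400,.0068,-.1335])
k=find_case([float(v) for v in sys.argv[1:4]],("top","scene")); print(k,"local",to_rail(k[0],R)); o=get_obs(); print(o["t"],o["eef_pos"],o["contact_force"], "tcp local",to_rail([*o["eef_pos"][:2],0],R)[0])
for n in("top","wrist"): cv2.imwrite(f"pics/{n}_{o['t']:.1f}.png",read_camera(n)["img"])
E
python3 s.py .54 .065 -.15; ls pics
```

```text
one 1930 [ 0.5439  0.0662 -0.1546] 0.707
 one 2061 [ 0.5405  0.0697 -0.1328] 0.0295
(array([ 0.54204779,  0.06845649, -0.13074177]), np.float64(0.7568671088848438)) local (array([-0.10528735,  0.04807007]), np.float64(0.0027582298926580595))
6.575 [0.48189916 0.09396449 0.00744707] [ 0.09147998 -0.12444612  0.26858324] tcp local [-0.168296    0.06534508]
scene0.png
top0.png
top_6.6.png
wrist_6.6.png
```

Emit:
carry_out(rows="9 -1.2 0 0; 9 -1.2 0 0; 9 -1.2 0 0; 8 -1.1 0 0; 0 0 0 0; -15 2 0 0; -15 2 10 0; 0 0 50 0; 0 0 25 0; 0 0 0 0")

```text
t: 7.92
eef_pos: [0.4869, 0.094, 0.0946]
tool_rot: [0.002, 0.065, 0.998, 0.001]
contact_force: [0.1, -0.3, 0.4]
gripper_width: 0.819
grasp_force: 0.0
```

```bash
python3 s.py .572 .064 -.133; ls pics
```

```text
one 2520 [ 0.5775  0.0618 -0.1644] 0.2975
 one 1880 [ 0.5668  0.0677 -0.1571] 0.1386
(array([ 0.57555583,  0.06458534, -0.14521439]), np.float64(0.47281886025686876)) local (array([-0.0715622 ,  0.04869341]), np.float64(-0.0117143921303699))
8.125 [0.48531712 0.09317321 0.09151785] [-1.1821721   0.18153411 -0.63616417] tcp local [-0.16480313  0.06501579]
scene0.png
top0.png
top_6.6.png
top_8.1.png
wrist_6.6.png
wrist_8.1.png
```

```bash
python3 -c "
from h import *; print(get_obs()['q'])"
```

```text
[-0.49068352  0.38330915  0.2122269   2.11125011 -0.12854965  0.66086683
  1.24866825]
```

View pics/top_8.1.png

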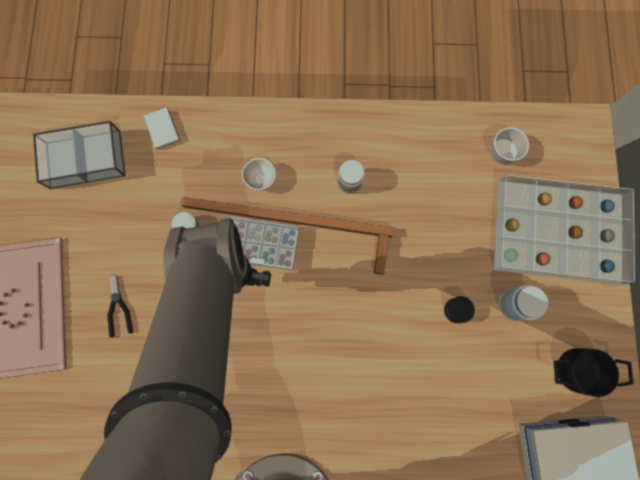

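The case is seen lying parallel to and near the rail (case visible around (265,245)), with the hand above its left end. Next I'll turn the hand to push the left end.

Emit:
carry_out(rows="10 8 0 -10; 10 8 0 -10; 10 8 0 -10; 10 8 0 -10; 12 9 0 -10; 12 9 0 -10; 12 10 0 -10; 12 9 0 -10; 12 9 0 -10; 0 0 0 0", claw=40)

```text
t: 9.48
eef_pos: [0.5865, 0.1719, 0.0912]
tool_rot: [0.0, 0.751, 0.661, -0.001]
contact_force: [-0.6, -0.7, 1.3]
gripper_width: 0.471
grasp_force: 0.0
```

```bash
python3 s.py .572 .064 -.133; ls pics
```

```text
one 3146 [ 0.5769  0.063  -0.1235] 0.0427
 one 1768 [ 0.5677  0.0675 -0.1041] 0.2025
(array([ 0.57613204,  0.06397125, -0.12972313]), np.float64(0.2680748570299628)) local (array([-0.07090938,  0.04816147]), np.float64(0.0037768724531939135))
9.675 [0.58578923 0.17043884 0.09197122] [-0.00865216 -1.05984542 -0.03894582] tcp local [-0.07550936  0.15496713]
scene0.png
top0.png
top_6.6.png
top_8.1.png
top_9.7.png
wrist_6.6.png
wrist_8.1.png
wrist_9.7.png
```

Emit:
carry_out(rows="0 0 -30 0; 0 0 -30 0; 0 0 -23 0; 0 0 0 0; -1 -8 0 0; -1 -8 0 0; -1.3 -10 0 0; -1.6 -12 0 0; -1.6 -12 0 0; -1.6 -12 0 0")

```text
t: 11.02
eef_pos: [0.5786, 0.1088, 0.0097]
tool_rot: [0.0, 0.752, 0.659, 0.0]
contact_force: [0.3, 4.7, 3.0]
gripper_width: 0.467
grasp_force: 2.2
```

Emit:
carry_out(rows="-1.6 -12 0 0; -1.6 -12 0 0; -1.6 -12 0 0; -1.6 -12 0 0; -1.6 -12 0 0; -1.6 -12 0 0; -1.6 -12 0 0; -1.6 -12 0 0; -1.6 -12 0 0; 0 0 0 0")

```text
t: 12.28
eef_pos: [0.5633, -0.0013, 0.0091]
tool_rot: [0.0, 0.753, 0.658, -0.001]
contact_force: [-0.3, -0.1, -0.8]
gripper_width: 0.468
grasp_force: 0.0
```

```bash
python3 s.py .555 -.09 -.133; ls pics
```

```text
one 2983 [ 0.5545 -0.0951 -0.1377] 0.0957
 one 1925 [ 0.5452 -0.09   -0.147 ] 0.1769
(array([ 0.55418748, -0.09341701, -0.12310562]), np.float64(0.2964847490545909)) local (array([-0.07170971, -0.11074726]), np.float64(0.01039438459662527))
12.475 [0.56366562 0.00095823 0.00906103] [0.1324781  0.36891346 0.16363389] tcp local [-0.0748776  -0.01595019]
scene0.png
top0.png
top_12.5.png
top_6.6.png
top_8.1.png
top_9.7.png
wrist_12.5.png
wrist_6.6.png
wrist_8.1.png
wrist_9.7.png
```

Emit:
carry_out(rows="-1.1 -8 0 0; -1.1 -8 0 0; -.8 -6 0 0; -.4 -3 0 0; 0 0 0 0; 2 15 0 0; 1 10 30 0; 0 0 50 0; 0 0 0 0")

```text
t: 13.7
eef_pos: [0.5665, 0.0025, 0.0926]
tool_rot: [0.002, 0.751, 0.66, 0.003]
contact_force: [0.9, -0.4, -0.2]
gripper_width: 0.471
grasp_force: 0.0
```

```bash
python3 s.py .557 -.12 -.133; ls pics
```

```text
one 3090 [ 0.5519 -0.1164 -0.1349] 0.0514
 one 1908 [ 0.5392 -0.1103 -0.0958] 0.1913
(array([ 0.55204909, -0.11554757, -0.13951307]), np.float64(0.2598022644592428)) local (array([-0.07088341, -0.13296553]), np.float64(-0.0060130713119906365))
13.9 [0.56290079 0.0020083  0.08840184] [ 0.62635717 -0.07028465 -0.36989536] tcp local [-0.07577539 -0.01501126]
scene0.png
top0.png
top_12.5.png
top_13.9.png
top_6.6.png
top_8.1.png
top_9.7.png
wrist_12.5.png
wrist_13.9.png
wrist_6.6.png
wrist_8.1.png
wrist_9.7.png
```

Emit:
carry_out(rows="-10 -11 0 10; -10 -12 0 10; -10 -12 0 10; -10 -12 0 10; -10 -12 0 10; -10 -12 0 10; -10 -12 0 10; -10 -12 0 10; -11 -12 0 10; 0 0 0 0", claw=70)

```text
t: 15.25
eef_pos: [0.4714, -0.1068, 0.0887]
tool_rot: [-0.001, 0.067, 0.998, 0.0]
contact_force: [0.1, -0.5, 0.0]
gripper_width: 0.824
grasp_force: 0.0
```

```bash
python3 s.py .552 -.116 -.133
```

```text
one 1959 [ 0.5416 -0.1106 -0.1642] 0.1604
(array([ 0.54155607, -0.11063398, -0.16421213]), np.float64(0.16035598644766738)) local (array([-0.08193708, -0.12949233]), np.float64(-0.030712130381763098))
15.45 [ 0.47312369 -0.10514479  0.08912091] [-0.50257998  0.53758461  0.27585064] tcp local [-0.15049119 -0.13316059]
```

Emit:
carry_out(rows="0 0 -30 0; 0 0 -30 0; 0 0 -20 0; 0 0 0 0; 8 -1 0 0; 6 -.8 0 0; 4 -.5 0 0; 4 -.5 0 0; 2 -.3 0 0; 0 0 0 0")

```text
t: 16.8
eef_pos: [0.4963, -0.1089, 0.0092]
tool_rot: [-0.0, 0.065, 0.998, 0.0]
contact_force: [-3.3, 0.4, 1.8]
gripper_width: 0.821
grasp_force: 1.6
```

Emit:
carry_out(rows="2 -.3 0 0; 1 -.1 0 0")

```text
t: 17.05
eef_pos: [0.5001, -0.1094, 0.0092]
tool_rot: [0.0, 0.065, 0.998, -0.0]
contact_force: [-2.4, 0.4, -1.4]
gripper_width: 0.82
grasp_force: 0.9
```

Emit:
carry_out(rows="1 -.1 0 0; 1 -.1 0 0")

```text
t: 17.3
eef_pos: [0.5018, -0.1095, 0.0092]
tool_rot: [0.0, 0.065, 0.998, 0.0]
contact_force: [-2.1, 0.8, -0.9]
gripper_width: 0.822
grasp_force: 0.9
```

Emit:
carry_out(rows="1 -.1 0 0; 1 -.1 0 0")

```text
t: 17.55
eef_pos: [0.5031, -0.1096, 0.0092]
tool_rot: [-0.001, 0.065, 0.998, 0.0]
contact_force: [-5.7, 1.5, 3.7]
gripper_width: 0.818
grasp_force: 2.7
```

Emit:
carry_out(rows="1 -.1 0 0; 1 -.1 0 0")

```text
t: 17.8
eef_pos: [0.5031, -0.1096, 0.0091]
tool_rot: [-0.002, 0.065, 0.998, 0.0]
contact_force: [-10.2, 1.0, 7.5]
gripper_width: 0.819
grasp_force: 5.1
```

Emit:
carry_out(rows="1 -.1 0 0; 0 0 0 0; -6 .8 0 0; -15 2 0 0; -10 1 30 0; 0 0 50 0; 0 0 0 0")

```text
t: 18.68
eef_pos: [0.478, -0.1065, 0.0926]
tool_rot: [0.004, 0.065, 0.998, 0.0]
contact_force: [-0.6, 0.0, -0.9]
gripper_width: 0.823
grasp_force: 0.0
```

Emit:
carry_out(rows="11 11 0 -10; 11 13 0 -10; 11 13 0 -10; 11 13 0 -10; 12 13 0 -10; 12 13 0 -10; 12 13 0 -10; 12 13 0 -10; 12 13 0 -10; 0 0 0 0", claw=40)

```text
t: 19.92
eef_pos: [0.5797, 0.0101, 0.0883]
tool_rot: [0.0, 0.75, 0.661, -0.0]
contact_force: [0.1, -1.1, -0.1]
gripper_width: 0.469
grasp_force: 0.0
```

```bash
python3 s.py .562 -.118 -.133
```

```text
one 3150 [ 0.564  -0.1167 -0.1246] 0.0346
 one 1679 [ 0.5432 -0.109  -0.2293] 0.3447
(array([ 0.56362864, -0.11648863, -0.11984971]), np.float64(0.42079915895946096)) local (array([-0.05928163, -0.13235694]), np.float64(0.013650285488860284))
20.125 [0.57872537 0.00776884 0.08906233] [ 0.32339143  0.64757159 -0.35796651] tcp local [-0.06085837 -0.00719567]
```

Emit:
carry_out(rows="-4 .5 -30 0; 0 0 -30 0; 0 0 -20 0; 0 0 0 0; -1.3 -10 0 0; -1.3 -10 0 0; -1.1 -8 0 0; -.5 -4 0 0; -.3 -2 0 0; 0 0 0 0")

```text
t: 21.48
eef_pos: [0.5711, -0.0246, 0.0093]
tool_rot: [-0.0, 0.752, 0.659, 0.0]
contact_force: [-0.0, 0.0, -0.4]
gripper_width: 0.467
grasp_force: 0.0
```

Emit:
carry_out(rows="-.1 -1 0 0; -.1 -1 0 0")

```text
t: 21.72
eef_pos: [0.571, -0.026, 0.0093]
tool_rot: [-0.0, 0.752, 0.66, 0.0]
contact_force: [1.8, 2.4, 0.4]
gripper_width: 0.465
grasp_force: 1.3
```

Emit:
carry_out(rows="-.1 -1 0 0; -.1 -1 0 0")

```text
t: 21.98
eef_pos: [0.5706, -0.0278, 0.0092]
tool_rot: [-0.0, 0.751, 0.66, 0.0]
contact_force: [0.3, 3.0, 1.0]
gripper_width: 0.468
grasp_force: 1.6
```

Emit:
carry_out(rows="-.1 -1 0 0; -.1 -1 0 0")

```text
t: 22.22
eef_pos: [0.5704, -0.0307, 0.0092]
tool_rot: [-0.0, 0.752, 0.659, -0.0]
contact_force: [0.7, 3.6, -0.2]
gripper_width: 0.468
grasp_force: 1.4
```

Emit:
carry_out(rows="-.1 -1 0 0; -.1 -1 0 0")

```text
t: 22.48
eef_pos: [0.5703, -0.0324, 0.0092]
tool_rot: [-0.0, 0.752, 0.659, 0.0]
contact_force: [-0.6, 5.5, 0.0]
gripper_width: 0.467
grasp_force: 2.6
```

Emit:
carry_out(rows="-.1 -1 0 0; -.1 -1 0 0")

```text
t: 22.72
eef_pos: [0.5702, -0.0324, 0.0093]
tool_rot: [-0.001, 0.751, 0.66, 0.001]
contact_force: [0.4, 9.8, 1.3]
gripper_width: 0.469
grasp_force: 4.9
```

Emit:
carry_out(rows="-.1 -1 0 0; -.1 -1 0 0")

```text
t: 22.98
eef_pos: [0.5702, -0.0324, 0.0093]
tool_rot: [-0.002, 0.751, 0.66, 0.001]
contact_force: [-0.2, 14.2, 2.0]
gripper_width: 0.466
grasp_force: 7.0
```

Emit:
carry_out(rows=".8 6 0 0; 2 15 0 0; 1 10 30 0; 0 0 50 0; -10 50 40 0; -20 60 0 0; -20 60 0 0; -20 60 0 0; -20 60 0 0; 0 0 0 0")

```text
t: 24.22
eef_pos: [0.4825, 0.2863, 0.1274]
tool_rot: [-0.001, 0.748, 0.663, 0.0]
contact_force: [0.0, -1.2, -0.3]
gripper_width: 0.467
grasp_force: 0.0
```

```bash
python3 s.py .562 -.123 -.133; python3 - <<'E'
from h import *
for i,n in enumerate(("top","scene")):
    c=read_camera(n); p=proj(c,np.array([[.565,-.12,.02]]))[0].astype(int); I=c["img"][p[1]-55:p[1]+55,p[0]-75:p[0]+75]
    cv2.imwrite(f"pics/f{n}.png",cv2.resize(I,None,fx=5,fy=5,interpolation=cv2.INTER_CUBIC))
E
```

```text
one 1752 [ 0.5382 -0.1113 -0.1424] 0.291
(array([ 0.53817986, -0.1112855 , -0.14237966]), np.float64(0.29100999418032053)) local (array([-0.08519652, -0.13058743]), np.float64(-0.008879660326095051))
24.425 [0.48563704 0.27810168 0.12796432] [-0.15040595 -0.44424734 -0.42490276] tcp local [-0.18910074  0.24834137]
```

View pics/ftop.png

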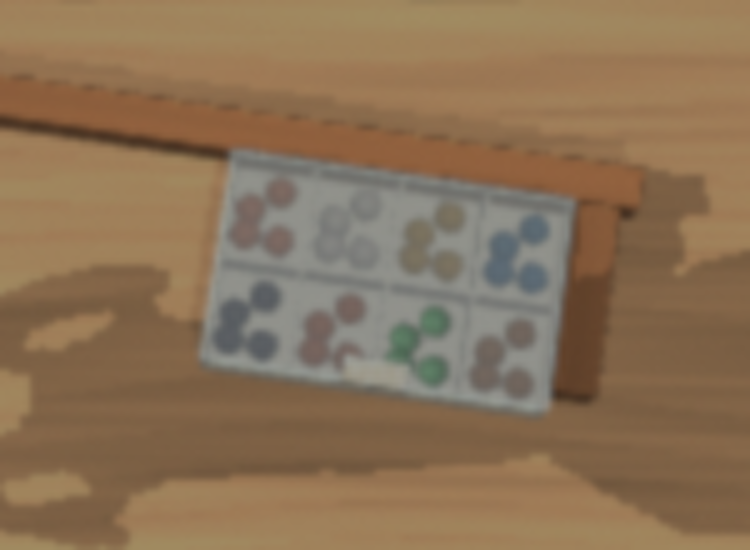

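View pics/fscene.png

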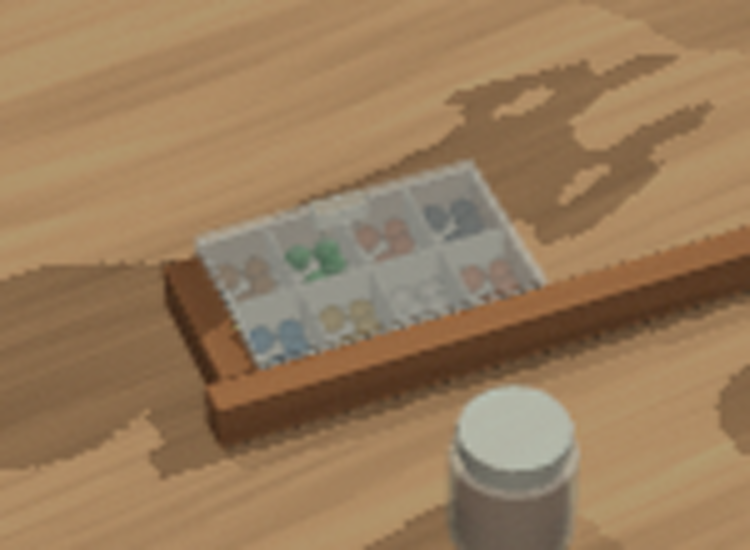

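Both crops show the case tight against the rail, and against the block at its right end. The slide along the rail may have opened a slight gap, so I'll press the rail side once more.

Emit:
carry_out(rows="-1 -43 0 10; -1 -44 0 10; -1 -44 0 10; -1 -44 0 10; -1 -44 0 10; -1 -44 0 10; -1 -43 0 10; -1 -43 0 10; -1 -43 0 10; 0 0 0 0", claw=70)

```text
t: 25.88
eef_pos: [0.4752, -0.1171, 0.1282]
tool_rot: [0.0, 0.069, 0.998, -0.001]
contact_force: [-0.3, 0.1, -0.5]
gripper_width: 0.818
grasp_force: 0.0
```

```bash
python3 -c "
from h import *; o=get_obs(); print(o['eef_pos'],o['tool_rot'])"
```

```text
[ 0.47522621 -0.11713726  0.12823085] [ 3.56745383e-04  6.88850619e-02  9.97624336e-01 -6.36793656e-04]
```

Emit:
carry_out(rows="0 0 -40 0; 0 0 -40 0; 0 0 -39 0; 0 0 0 0; 8 -1 0 0; 8 -1 0 0; 6 -.8 0 0; 3 -.4 0 0; 2 -.2 0 0; 1 -.1 0 0")

```text
t: 27.12
eef_pos: [0.5023, -0.1157, 0.0086]
tool_rot: [-0.002, 0.066, 0.998, 0.0]
contact_force: [-6.6, 0.8, 4.4]
gripper_width: 0.821
grasp_force: 3.1
```

Emit:
carry_out(rows="1 -.1 0 0; 1 -.1 0 0")

```text
t: 27.38
eef_pos: [0.5023, -0.1157, 0.0082]
tool_rot: [-0.003, 0.066, 0.998, 0.0]
contact_force: [-10.3, 1.6, 8.6]
gripper_width: 0.82
grasp_force: 5.2
```

Emit:
carry_out(rows="1 -.1 0 0; 1 -.1 0 0")

```text
t: 27.62
eef_pos: [0.5022, -0.1157, 0.0079]
tool_rot: [-0.005, 0.066, 0.998, 0.001]
contact_force: [-14.9, 1.2, 10.5]
gripper_width: 0.818
grasp_force: 7.4
```

Emit:
carry_out(rows="-4 .5 0 0; -12 1.5 0 0; -10 1 30 0; 0 0 50 0; -10 60 40 0; 0 60 0 0; 0 60 0 0; 0 60 0 0; 0 60 0 0; 0 0 0 0")

```text
t: 28.88
eef_pos: [0.473, 0.1844, 0.1234]
tool_rot: [0.001, 0.061, 0.998, 0.002]
contact_force: [-0.6, -0.3, 0.6]
gripper_width: 0.82
grasp_force: 0.0
```

```bash
python3 - <<'E'
from h import *
c=read_camera("top"); cv2.imwrite("pics/end.png",cv2.resize(c["img"][160:340,80:500],None,fx=1.9,fy=1.9,interpolation=cv2.INTER_CUBIC))
for t,h in dict(tin=.02,jar=.0375,bowl=.02,spool=.02,pliers=.006).items():
    for r in outline_of("top",t)[:1]: print(t,ray(c,r["centre"],h)[:2].round(3))
o=get_obs(); print(o["t"],o["eef_pos"],o["contact_force"])
E
```

```text
tin [0.61  0.244]
jar [ 0.74  -0.145]
bowl [0.742 0.078]
spool [ 0.427 -0.383]
pliers [ 0.43  -0.385]
29.175 [0.47357721 0.17655623 0.12326969] [-0.62647225 -0.14400137  1.13661165]
```

View pics/end.png

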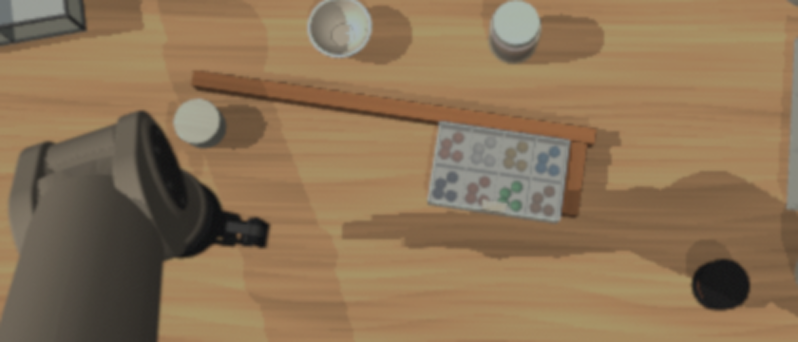

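The case, at about (500,172) in this crop, is flush with the rail and against the block. The tin (198,122), jar (515,28), bowl (340,25) and spool (720,284) haven't moved, and the hand is clear.

```bash
python3 -c "
from station import *; print(hand_in())"
```

```text
the job is handed in; nothing more can be done
None
```

The bead case is back in place, one long side flush along the rail and one end against the end block; the hand is clear, the tin, jar, bowl and spool measured unmoved, the pliers and tall jar weren't re-checked (the arm hid the pliers; I didn't measure the tall jar), and I handed the job in at about 29 s.

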